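# Clamp the loaded mould press

## Robot

A 6-joint arm with a two-finger parallel gripper is mounted at the origin on the work surface. World frame = base frame: x ahead of the robot, y to its left, z up, the work surface at z = 0. Lengths are in m, angles in rad, forces in N, time in s.
With the tool pointing down it reaches from about 0.275 to 1 m from the base axis. Payload 8.4 kg.
Tool frame: the origin (TCP) lies on the centre line of the jaws, within the pads' length; the fingertips stand 17 mm ahead of it and the grasp point (between the pads) lies 2 mm behind it (bot.tcp_to_tips is the y of the fingertips in the tool frame, in m); y points along the fingers, z is the direction in which the jaws open and shut, and the axes are right-handed (so a half turn about y gives the same grasp; the last joint's range is limited). The gripper opens to 85 mm and grips with 20 to 120 N. Pads are 22 mm wide; open, the fingers measure 114 mm over their backs; the gripper's body (76 mm by 85 mm) begins 54 mm behind the grasp point. The pads swing forward as they close: fully open they stand 13 mm farther back than shut.
Start: joints at [1.214, 0.353, 1.633, -0, 1.155, -0.002], TCP at [0.217, 0.586, 0.248] pointing down, gripper open.
Joint ranges: [-2.63, 2.63], [-0.92, 2.1], [0.06, 2.66], [-1.3, 4.44], [0, 2.69], [-3.02, 3.02]. Speed limits (rad/s): [2.22, 2.22, 2.79, 3.14, 3.14, 3.14].

## Interface

Orientations are given as a unit quaternion [x, y, z, w].
In Python, from workcell import bot, hand, kinematics, get_obs, vision, hand_in gives the robot as it stands. The module is installed in compiled form; this text tells all that it offers. Calls block until the motion is done:
- bot.reach(position, orientation): joint-space move of the TCP to a pose.
- bot.servo_line(position, ori=None, velocity=0.15): straight line of the TCP; ori=None keeps the orientation; velocity is the mean speed in m/s.
- bot.goto_joints(angles): joint-space move.
- hand.move_gripper(opening, strength=None): finger opening in m; strength is the grip in N (None keeps the last); returns when the fingers have stopped.
- bot.dwell(seconds).
- kinematics.solve_ik(position, orientation): joint angles nearest the present ones, or None.
- get_obs(): the state.
- vision.read_camera(name): name is "scene" or "top"; returns a dict with "frame" (480x640x3 uint8, red, green, blue), "intrinsics" (3x3 intrinsics, pixels), "view" (4x4, takes a point from world to camera coordinates). Camera axes: x right, y down, z forward; pixel columns grow to the right and rows downward; lengths in m; the calibration is good to about 2 mm. A picture is of the moment at which its call begins. There is no depth.
A pose or a line that the arm cannot do raises bot.IKError and nothing moves.
- hand_in(): hands the job in, once; it reports no verdict.
The state is a dict: "time_s": time; "joint_pos": joint angles; "joint_vel": joint speeds; "joint_efforts": joint torques, N m; "position": TCP position; "orientation": TCP orientation; "wrist_force": force on the tool from outside, world axes, zero at the start; "ft_torque": the same for the moment, N m; "gripper_width": finger opening in m.
Only numpy, scipy, OpenCV 4.12 (cv2) and the standard library are available. Lean on these libraries where they do the work, as an engineer would, in place of code of your own. Each camera call takes 0.05 s, during which the arm holds its last target.

## Task

Two small mould presses stand on the bench with their cam levers up. Clamp the one that has a plaster mould in it: swing its lever over and down until it snaps past centre and lies fully closed, and leave the lever of the empty press up as it is.

Things in the scene. Friction and masses are not known exactly. Their poses are not given: they have to be found in the camera images.
- cam_lever (a joint): Lever of the press holding the mould: 0 = upright, open; grows as it swings to the press's +x; 1.6 = stop, closed, level. Starts at about 0. A spring resists (up to 0.6 Nm) until centre at 1.25 and throws it back if let go; beyond, it pulls it shut. Straight, centred on the pivot: steel strip 16 mm wide, 8 thick to 45 mm out, then black grip 24 wide (along hinge), 14 thick, 45 to 100 mm out.
- cam_pivot (a point): Hinge centre of that lever, 140 mm above the bench. Press frame: z up, y along the hinge, x level to where the closed lever lies; at value q the lever points along x sin(q) + z cos(q). Fixed press: base 170 (x) by 140 by 12 mm, two columns, bridge 34 by 136 mm (top at 116 mm), two lugs 20 mm long, 38 mm apart over all, up to 154 mm. Free above and behind (-x) the lever.
- mould_mid (a point): Centre (half-way up) of the two-part cream plaster mould, a block 90 by 76 by 55 mm, loose in the nest of the press, right under the pivot, its top 73 mm below the pivot; a rubber pad comes down on it as the lever closes. It need not be touched. The other press is alike but has no mould.
- spare_lever (a joint): Lever of the empty press, same make, size and joint values, whose pivot stands about 0.24 to 0.40 m to the side (y) of the loaded one, either side. It starts at about 0 and must stay open (below 0.6).
There are look-alikes about, which are no part of the job. Leave any pink or turquoise look-alike of the part that bears cam_lever alone.

How it is judged:
By the outcome, as a careful person would: the job done as asked, in the order asked, and still so for the second after the job is handed in, with the robot touching nothing.
It also fails if it takes over 29 s, if anything falls off the work surface, if the arm or the gripper's body presses on something with over 40 N, if the wrist force passes 120 N, or if a joint passes its speed limit or range.

## Working session

There is one attempt and no reset: what is moved stays moved. The work goes in short steps, each a Python script; the robot and the scene stay as the last script left them, time stands still between calls to the robot, and variables do not carry over. Pictures are saved under pics/ and viewed, and the job is handed in when it is done.

```bash
mkdir -p pics
python3 - <<'E'
from workcell import bot,hand,get_obs,vision
import cv2,numpy as np,pickle
o=get_obs();print({k:np.round(v,3) for k,v in o.items()})
d={}
for n in("scene","top"):
    r=vision.read_camera(n);d[n]=r
    cv2.imwrite(f"pics/{n}0.png",r["frame"][:,:,::-1]);print(n,r["intrinsics"],np.round(r["view"],4))
pickle.dump(d,open("d0.pkl","wb"))
print(bot.tcp_to_tips)
E
```

```text
{'time_s': np.float64(0.0), 'joint_pos': array([ 1.214,  0.354,  1.634, -0.   ,  1.155, -0.002]), 'joint_vel': array([ 0.   , -0.001,  0.001, -0.001,  0.   ,  0.001]), 'joint_efforts': array([ 1.0000e-03, -6.0526e+01, -3.4208e+01,  0.0000e+00,  9.0000e-03,
        0.0000e+00]), 'position': array([0.217, 0.586, 0.248]), 'orientation': array([ 0.696, -0.125,  0.125, -0.696]), 'wrist_force': array([0.15 , 1.71 , 0.116]), 'ft_torque': array([-0.011,  0.008,  0.005]), 'gripper_width': np.float64(0.086)}
scene [[539.74521985   0.         319.59886899]
 [  0.         539.74521985 238.07566156]
 [  0.           0.           1.        ]] [[-0.286   0.9582  0.0096  0.1096]
 [ 0.7084  0.2181 -0.6712 -0.294 ]
 [-0.6452 -0.1851 -0.7412  1.4326]
 [ 0.      0.      0.      1.    ]]
top [[514.62003631   0.         321.43902016]
 [  0.         514.62003631 242.51587901]
 [  0.           0.           1.        ]] [[ 0.0258 -0.9995  0.0154 -0.007 ]
 [-0.9839 -0.0281 -0.1763  0.5301]
 [ 0.1767 -0.0106 -0.9842  0.987 ]
 [ 0.      0.      0.      1.    ]]
0.017
```

View pics/scene0.png

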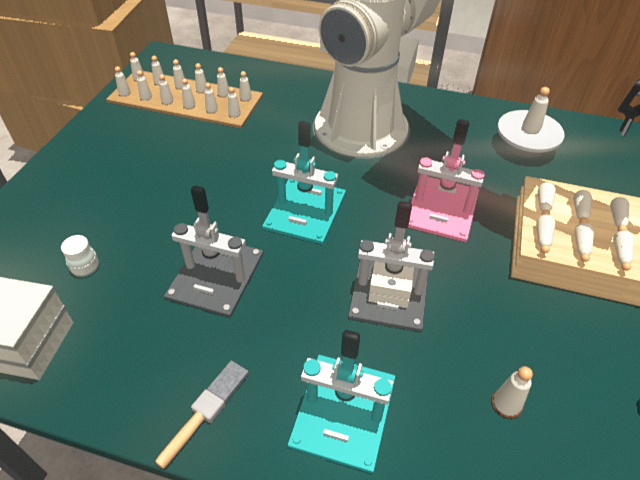

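View pics/top0.png

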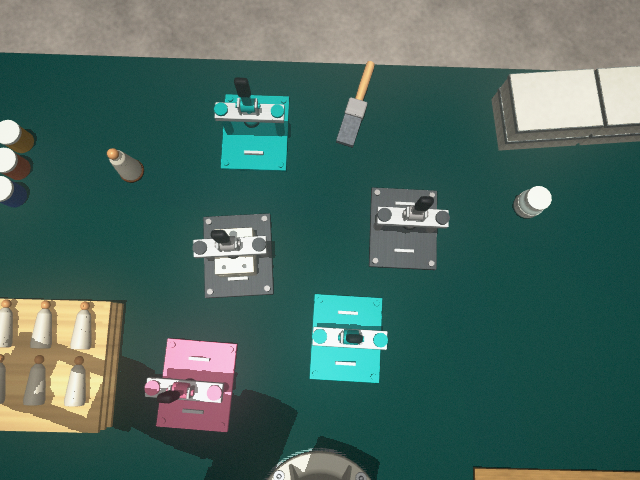

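Run:
```python
import cv2
s=cv2.imread("pics/scene0.png");t=cv2.imread("pics/top0.png")
a=cv2.resize(s[190:340,340:450],None,fx=3.6,fy=3.6,interpolation=cv2.INTER_CUBIC)
b=cv2.resize(t[200:310,180:290],None,fx=3.6,fy=4.9,interpolation=cv2.INTER_CUBIC)
h=min(a.shape[0],b.shape[0]);cv2.imwrite("pics/zoom1.png",cv2.hconcat([a[:h],b[:h]]))
a=cv2.resize(s[180:320,155:275],None,fx=3.3,fy=3.3,interpolation=cv2.INTER_CUBIC)
b=cv2.resize(t[180:280,360:460],None,fx=4,fy=4,interpolation=cv2.INTER_CUBIC)
h=min(a.shape[0],b.shape[0]);cv2.imwrite("pics/zoom2.png",cv2.hconcat([a[:h],b[:h]]))
```

```text
(no output)
```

View pics/zoom1.png

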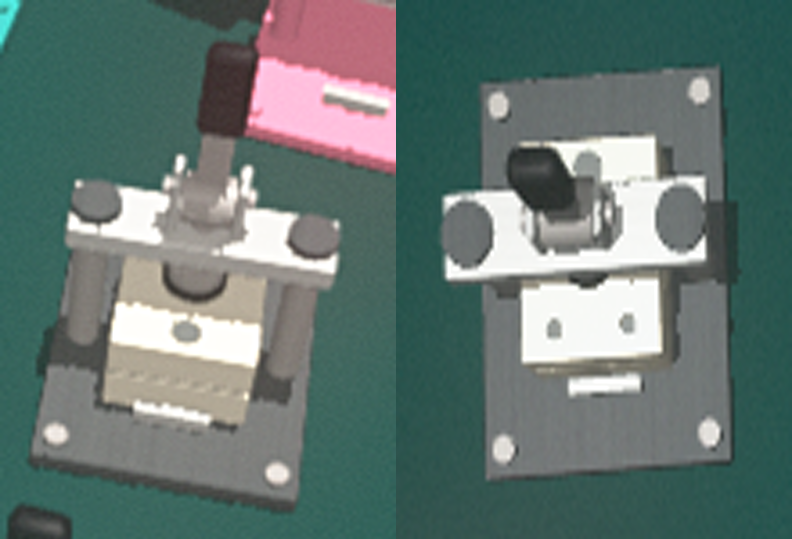

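View pics/zoom2.png

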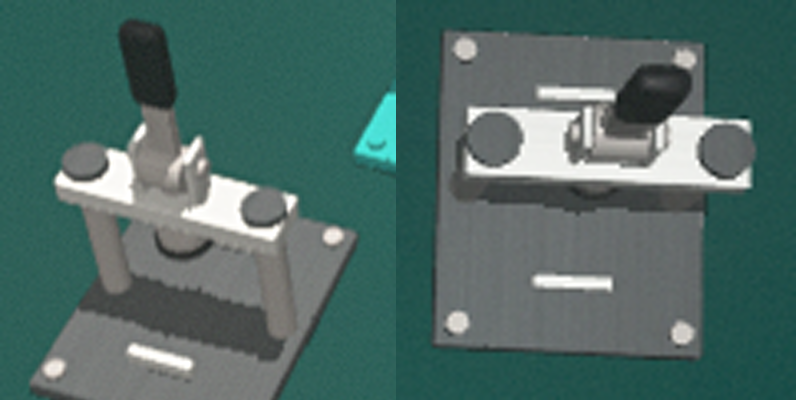

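```bash
cat > h.py <<'E'
import numpy as np,cv2,pickle
def ray(r,uv):
    K=r["intrinsics"];V=r["view"];R=V[:3,:3];t=V[:3,3]
    return -R.T@t, (lambda v:v/np.linalg.norm(v))(R.T@np.linalg.inv(K)@np.array([uv[0],uv[1],1.]))
def onz(r,uv,z):
    c,d=ray(r,uv);return c+d*(z-c[2])/d[2]
def tri(r1,u1,r2,u2):
    c1,d1=ray(r1,u1);c2,d2=ray(r2,u2)
    s=np.linalg.lstsq(np.c_[d1,-d2],c2-c1,rcond=None)[0]
    p,q=c1+s[0]*d1,c2+s[1]*d2
    return (p+q)/2,np.linalg.norm(p-q)
def proj(r,p):
    v=r["view"][:3,:3]@p+r["view"][:3,3];k=r["intrinsics"]@v;return k[:2]/k[2]
def blobs(mask,box,amin=5):
    x0,y0,x1,y1=box;m=np.zeros_like(mask);m[y0:y1,x0:x1]=mask[y0:y1,x0:x1]
    n,l,s,c=cv2.connectedComponentsWithStats(m,connectivity=4)
    return [(c[i].round(1),s[i]) for i in range(1,n) if s[i][4]>=amin],l
E
python3 - <<'E'
from h import *
d=pickle.load(open("d0.pkl","rb"))
for n,boxes in(("top",[(190,205,285,305),(360,180,460,280)]),("scene",[(340,190,450,335),(155,180,270,315)])):
    f=d[n]["frame"];g=f.max(2)
    for b in boxes:
        print(n,b,"black");[print("  ",c,s) for c,s in blobs((g<48).astype(np.uint8),b,40)[0]]
        print(" bright");[print("  ",c,s) for c,s in blobs(((f.min(2)>150)).astype(np.uint8),b,6)[0]]
E
```

```text
top (190, 205, 285, 305) black
 bright
   [263.8 217.9] [261 216   6   5  25]
   [207.8 221. ] [206 219   5   5  23]
   [232.3 243.7] [193 228  73  29 823]
   [235.4 243.8] [235 241   2   7  12]
   [238.5 242.5] [238 241   2   4   8]
   [226.7 246.1] [220 244  14   4  36]
   [233.8 265.1] [215 257  39  17 595]
   [237.6 278. ] [228 276  20   5  69]
   [266.5 287.8] [264 285   6   6  28]
   [209.3 291.3] [207 289   6   6  28]
top (360, 180, 460, 280) black
   [421.9 205.2] [415 197  17  14 127]
 bright
   [376.8 191.9] [374 190   6   5  23]
   [431.9 194.2] [430 192   5   5  17]
   [404.5 203. ] [395 202  20   3  58]
   [411.9 217.6] [377 207  72  20 600]
   [411.8 213.1] [407 207  16  10  61]
   [404.4 212.3] [404 211   2   4   7]
   [403.8 250. ] [394 249  20   4  60]
   [375.1 259.9] [373 258   5   5  22]
   [431.  262.7] [429 260   5   6  23]
scene (340, 190, 450, 335) black
 bright
   [429.6 219.9] [409 206  41  29 729]
   [388.3 237.9] [385 233   7  10  28]
   [397.7 252.8] [359 236  75  30 667]
   [389.4 245.7] [389 244   2   4   7]
   [392.1 278.4] [371 261  43  32 810]
   [373.8 295.6] [369 292  12   9  36]
   [387.5 296.6] [381 294  13   6  32]
   [401.9 298.3] [398 295   8   8  20]
   [395.6 297.5] [393 296   6   4  13]
   [406.2 300.2] [404 298   5   5  13]
   [387.  303.9] [377 300  22   8  80]
   [404.5 305.7] [403 305   4   2   6]
   [355.1 309.9] [352 307   7   7  33]
   [416.8 321. ] [414 318   7   7  35]
scene (155, 180, 270, 315) black
   [199.8 200.6] [191 189  17  23 260]
 bright
   [196.8 220.2] [195 217   4   7  16]
   [210.3 227.7] [206 222  10  13  54]
   [188.9 235.2] [172 225  36  20 222]
   [215.5 229.5] [215 228   2   4   8]
   [223.5 243. ] [208 233  33  20 266]
   [242.5 240.7] [241 239   4   6  15]
   [255.5 251. ] [253 249   6   5  26]
   [203.1 287.8] [193 284  21   9  82]
   [170.9 291. ] [168 289   7   5  28]
   [226.1 306.5] [223 304   7   6  33]
```

Run:
```python
from h import *
d=pickle.load(open("d0.pkl","rb"))
print(d["top"]["frame"][230:246:3,210:234:3].tolist()[:4]); print(d["scene"]["frame"][203:226:5,404].tolist())
T,S=d["top"],d["scene"]
res={}
for n,boxes in(("top",[(190,205,285,305),(360,180,460,280)]),("scene",[(340,190,450,335),(155,180,270,315)])):
    f=d[n]["frame"].astype(int)
    m=((f.max(2)<75)&(f[...,1]-f[...,0]<14)).astype(np.uint8)
    m=cv2.morphologyEx(m,cv2.MORPH_OPEN,np.ones((3,3)))
    for i,b in enumerate(boxes):
        bl,l=blobs(m,b,60)
        for c,s in bl: print(n,b,c,s)
def press(sc,strips=None):
    P=[onz(T,u,.012) for u in sc];c=np.mean(P,0)
    a=(P[0]+P[1]-P[2]-P[3])/2; b=(P[0]+P[2]-P[1]-P[3])/2
    print("base centre",c.round(4),"x-dir",np.linalg.norm(a).round(4),np.degrees(np.arctan2(a[1],a[0])).round(2),"y",np.linalg.norm(b).round(4),np.degrees(np.arctan2(b[1],b[0])).round(2))
press([(207.8,221),(263.8,217.9),(209.3,291.3),(266.5,287.8)])
press([(376.8,191.9),(431.9,194.2),(375.1,259.9),(431,262.7)])
print(tri(T,(209.3,291.3),S,(416.8,321)))
print(tri(T,(266.5,287.8),S,(355.1,309.9)))
print("sanity T->", onz(S,(355.1,309.9),.012),onz(T,(264,218),.012))
print("cap",)
```

```text
[[[107, 114, 112], [71, 76, 75], [53, 57, 55], [54, 58, 56], [59, 63, 61], [247, 249, 241], [247, 249, 241], [247, 248, 241]], [[87, 93, 92], [59, 61, 62], [56, 61, 59], [62, 66, 66], [71, 73, 73], [44, 51, 49], [246, 248, 241], [148, 154, 151]], [[110, 114, 115], [56, 59, 59], [54, 59, 57], [50, 56, 55], [51, 55, 53], [44, 51, 47], [54, 58, 56], [93, 97, 92]], [[241, 243, 239], [136, 138, 135], [47, 51, 48], [45, 51, 48], [48, 53, 48], [44, 52, 48], [49, 52, 51], [107, 109, 106]]]
[[75, 62, 60], [63, 49, 47], [66, 49, 50], [66, 50, 52], [67, 53, 51]]
top (190, 205, 285, 305) [220.  236.2] [211 230  19  13 185]
top (190, 205, 285, 305) [269.4 248. ] [267 241   5  17  69]
top (360, 180, 460, 280) [423.4 203.3] [414 196  20  15 224]
top (360, 180, 460, 280) [403.9 228.9] [382 226  45   7 234]
scene (340, 190, 450, 335) [400.8 192.5] [385 190  29   8 150]
scene (340, 190, 450, 335) [401.9 215.8] [395 203  16  25 294]
scene (155, 180, 270, 315) [199.4 199.1] [192 186  16  27 319]
base centre [0.5071 0.181  0.012 ] x-dir 0.1467 4.83 y 0.1166 95.0
base centre [ 0.5748 -0.1645  0.012 ] x-dir 0.1463 -1.21 y 0.1166 88.99
(array([ 0.44441669,  0.25903621, -0.16316411]), np.float64(0.0190798525264923))
(array([ 0.45726699,  0.12115022, -0.16054262]), np.float64(0.02438513771470702))
sanity T-> [0.57942337 0.1288399  0.012     ] [0.58503252 0.12859681 0.012     ]
cap
```

Run:
```python
from h import *
d=pickle.load(open("d0.pkl","rb"));T,S=d["top"],d["scene"]
def p(n,a,b):
    q,e=tri(T,a,S,b);print(n,q.round(4),e.round(4));return q
p("screwL",(263.8,217.9),(355.1,309.9))
p("screwR",(207.8,221.),(416.8,321))
g=p("grip",(220,236.2),(402.3,215.3))
p("sp screwR",(376.8,191.9),(226.1,306.5)); p("sp screwL",(431.9,194.2),(170.9,291)); p("sp rear",(431,262.7),(255.5,251))
p("grip sp",(423.4,203.3),(199.4,199.1))
# bridge caps, dark grey discs: ellipse
for n,R,bx in(("top",T,(190,225,275,265)),("scene",S,(355,232,440,270)),("top",T,(374,200,455,232)),("scene",S,(168,218,250,258))):
    f=R["frame"].astype(int); m=((f.max(2)<125)&(f.max(2)-f.min(2)<16)).astype(np.uint8)
    m=cv2.morphologyEx(m,cv2.MORPH_OPEN,np.ones((3,3)))
    print(n,[(c.tolist(),s[2:].tolist()) for c,s in blobs(m,bx,40)[0]])
```

```text
screwL [0.5837 0.129  0.0181] 0.0012
screwR [0.5739 0.2448 0.0174] 0.0012
grip [0.5062 0.1805 0.2124] 0.0008
sp screwR [ 0.6471 -0.1065  0.0173] 0.0006
sp screwL [ 0.6452 -0.2227  0.0182] 0.0009
sp rear [ 0.4902 -0.1663  0.0054] 0.1111
grip sp [ 0.573  -0.1629  0.2143] 0.0005
top [([244.3, 239.5], [69, 40, 1157]), ([199.4, 247.2], [14, 13, 150]), ([209.0, 260.3], [11, 9, 89])]
scene [([360.2, 264.4], [5, 11, 45])]
top [([401.6, 215.6], [63, 32, 1110]), ([442.0, 217.3], [13, 14, 149])]
scene [([202.3, 221.5], [6, 8, 40]), ([179.3, 228.6], [12, 11, 93]), ([200.3, 253.1], [34, 13, 228])]
```

```bash
cat >> h.py <<'E'
from scipy.spatial.transform import Rotation as Ro
YAW=np.radians(4.9)
PIV=np.array([.5062,.1803,.140])
def quat(yaw,s=1):
    y=np.array([0,0,-1.]);z=s*np.array([-np.sin(yaw),np.cos(yaw),0]);x=np.cross(y,z)
    return Ro.from_matrix(np.c_[x,y,z]).as_quat()
E
python3 - <<'E'
from h import *
from workcell import kinematics
d=pickle.load(open("d0.pkl","rb"));T,S=d["top"],d["scene"]
print("pink",tri(T,(169,396),S,(461,132)),"turq near",tri(T,(354,339),S,(304,134)))
X=np.array([np.cos(YAW),np.sin(YAW),0])
for s in(1,-1):
  for dx,z in((-.05,.35),(-.05,.232),(.09,.165),(-.09,.165),(.05,.232)):
    print(s,dx,z,np.round(kinematics.solve_ik(list(PIV+dx*X+[0,0,z-.14]),list(quat(YAW,s))),2))
E
```

```text
pink (array([0.24522313, 0.24698406, 0.21391283]), np.float64(0.0041604785642714096)) turq near (array([ 0.34198201, -0.04724958,  0.21296424]), np.float64(0.0014151812210671372))
1 -0.05 0.35 [ 0.37  0.05  1.79 -0.    1.31 -1.29]
1 -0.05 0.232 [ 0.37  0.16  1.93 -0.    1.05 -1.29]
1 0.09 0.165 [ 0.3   0.44  1.71 -0.    1.   -1.35]
1 -0.09 0.165 [ 0.39  0.19  2.07 -0.    0.88 -1.27]
1 0.05 0.232 [ 0.32  0.31  1.74 -0.    1.1  -1.34]
-1 -0.05 0.35 [0.37 0.05 1.79 0.   1.31 1.85]
-1 -0.05 0.232 [ 0.37  0.16  1.93 -0.    1.05  1.85]
-1 0.09 0.165 [ 0.3   0.44  1.71 -0.    1.    1.79]
-1 -0.09 0.165 [ 0.39  0.19  2.07 -0.    0.88  1.87]
-1 0.05 0.232 [ 0.32  0.31  1.74 -0.    1.1   1.8 ]
```

Run:
```python
from h import *
from workcell import bot,hand,get_obs,vision
X=np.array([np.cos(YAW),np.sin(YAW),0]);Q=list(quat(YAW,1))
def P(dx,z): return list(PIV+dx*X+[0,0,z-.14])
bot.reach(P(-.045,.33),Q)
hand.move_gripper(0.0,40)
bot.servo_line(P(-.045,.235),velocity=.2)
o=get_obs();print(o["time_s"],o["position"].round(4),o["wrist_force"].round(2),o["gripper_width"])
for n in("scene","top"):
    cv2.imwrite(f"pics/{n}1.png",vision.read_camera(n)["frame"][:,:,::-1])
s=cv2.imread("pics/scene1.png")[120:320,320:470];t=cv2.imread("pics/top1.png")[190:340,180:290]
cv2.imwrite("pics/z3.png",cv2.hconcat([cv2.resize(s,(420,560)),cv2.resize(t,(410,560))][:2])[:, :800])
```

```text
3.2583 [0.4618 0.1766 0.2356] [ 1.   -0.08 -0.36] 0.00016432808779534908
```

View pics/z3.png

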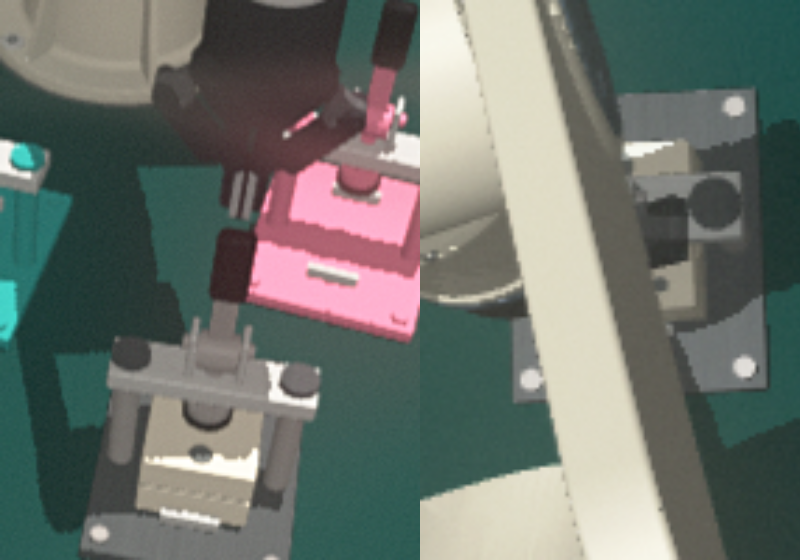

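Run:
```python
from h import *
from workcell import bot,get_obs
d=pickle.load(open("d0.pkl","rb"));S=d["scene"]
X=np.array([np.cos(YAW),np.sin(YAW),0])
for tip in(.017,.030): print(tip,proj(S,PIV+X*-.034+[0,0,.0956-tip]))
def P(dx,z): return list(PIV+dx*X+[0,0,z-.14])
f0=get_obs()["wrist_force"]
bot.servo_line(P(-.022,.235),velocity=.15)
for dx in np.arange(-.019,.001,.003):
    bot.servo_line(P(dx,.235),velocity=.1)
    o=get_obs();f=o["wrist_force"]-f0
    print(round(dx,3),((o["position"]-PIV)@X).round(4),(f@X).round(2),f.round(2),o["time_s"].round(2))
    if abs(f@X)>15: print("STOP");break
```

```text
0.017 [404.4229287  199.06364102]
0.03 [403.48433826 204.45915206]Traceback (most recent call last):
  File "<stdin>", line 12, in <module>
AttributeError: 'float' object has no attribute 'round'
```

Run:
```python
from h import *
from workcell import bot,get_obs
X=np.array([np.cos(YAW),np.sin(YAW),0])
def P(dx,z): return list(PIV+dx*X+[0,0,z-.14])
for dx in np.arange(-.019,.001,.003):
    bot.servo_line(P(dx,.235),velocity=.1)
    o=get_obs();f=o["wrist_force"]
    print(round(dx,3),round(float((o["position"]-PIV)@X),4),f.round(2),round(float(o["time_s"]),2))
    if abs(f@X)>15: print("STOP");break
```

```text
-0.019 -0.0192 [-0.19  0.02  0.01] 4.16
-0.016 -0.0158 [-0.03 -0.05 -0.17] 4.41
-0.013 -0.0128 [-0.66 -1.19 -0.15] 4.66
-0.01 -0.0098 [-0.38 -0.48  0.02] 4.91
-0.007 -0.0069 [-1.74  0.39 -0.41] 5.16
-0.004 -0.004 [-2.83  0.11 -0.73] 5.41
-0.001 -0.001 [-3.19 -0.63 -1.43] 5.66
```

Run:
```python
from h import *
from workcell import bot,get_obs,vision
X=np.array([np.cos(YAW),np.sin(YAW),0])
def P(dx,z): return list(PIV+dx*X+[0,0,z-.14])
r=.078;hd=.004
for q in np.r_[np.arange(.2,1.3,.12),1.3,1.4,1.5,1.58]:
    cx=r*np.sin(q)-.007*np.cos(q);cz=.14+r*np.cos(q)+.007*np.sin(q)
    bot.servo_line(P(cx-hd,cz+.017),velocity=.1)
    o=get_obs();f=o["wrist_force"]
    print(round(q,2),o["position"].round(3),"fX",round(float(f@X),2),"fz",round(float(f[2]),2),round(float(o["time_s"]),2))
    if np.linalg.norm(f)>25: print("STOP");break
cv2.imwrite("pics/scene2.png",vision.read_camera("scene")["frame"][:,:,::-1])
```

```text
0.2 [0.511 0.181 0.235] fX -3.63 fz -1.54 5.91
0.32 [0.52  0.181 0.233] fX -4.26 fz -0.77 6.16
0.44 [0.528 0.182 0.23 ] fX -5.4 fz -0.59 6.41
0.56 [0.537 0.183 0.227] fX -6.3 fz 0.43 6.66
0.68 [0.545 0.184 0.222] fX -5.09 fz 0.36 6.91
0.8 [0.553 0.184 0.217] fX -4.74 fz 0.69 7.16
0.92 [0.56  0.185 0.21 ] fX -2.93 fz -0.24 7.41
1.04 [0.566 0.186 0.203] fX -0.63 fz 1.09 7.66
1.16 [0.571 0.186 0.194] fX -0.01 fz -0.25 7.91
1.28 [0.575 0.186 0.185] fX -0.3 fz 0.47 8.16
1.3 [0.575 0.186 0.185] fX -0.62 fz -0.1 8.41
1.4 [0.577 0.186 0.176] fX -0.01 fz -0.78 8.66
1.5 [0.579 0.186 0.169] fX 0.42 fz 0.27 8.91
1.58 [0.58  0.187 0.163] fX 0.09 fz -0.75 9.16
```

View pics/scene2.png

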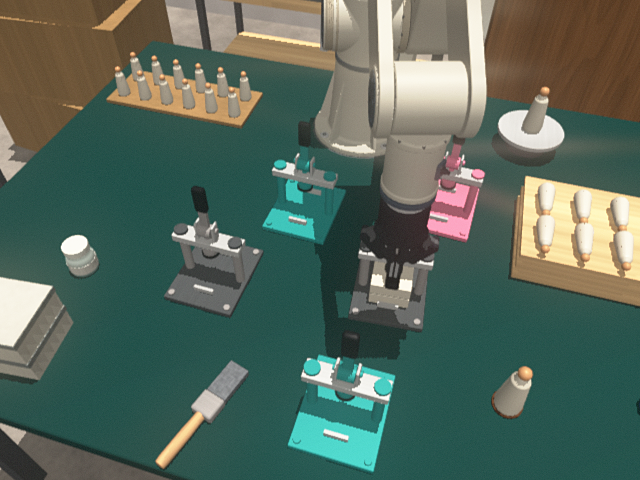

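Run:
```python
import cv2
s=cv2.imread("pics/scene2.png")[180:330,330:450]
cv2.imwrite("pics/z4.png",cv2.resize(s,None,fx=4,fy=4,interpolation=cv2.INTER_CUBIC))
```

```text
(no output)
```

View pics/z4.png

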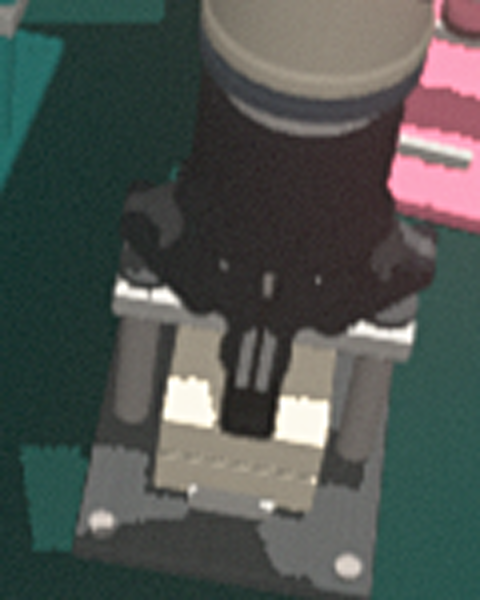

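The lever's grip lies under the fingertips. I'll press it gently onto the stop, retreat straight up and back, and look again.

Run:
```python
from h import *
from workcell import bot,get_obs,vision
X=np.array([np.cos(YAW),np.sin(YAW),0])
def P(dx,z): return list(PIV+dx*X+[0,0,z-.14])
for z in np.arange(.161,.155,-.001):
    bot.servo_line(P(.078,z),velocity=.05)
    o=get_obs();f=o["wrist_force"];print(round(z,4),o["position"].round(4)[2],f.round(2),round(float(o["time_s"]),2))
    if f[2]>8: break
bot.servo_line(P(.075,.30),velocity=.25)
bot.reach([.33,.45,.40],list(quat(YAW,1)))
d={n:vision.read_camera(n) for n in("scene","top")};pickle.dump(d,open("d3.pkl","wb"))
for n in d: cv2.imwrite(f"pics/{n}3.png",d[n]["frame"][:,:,::-1])
s=cv2.imread("pics/scene3.png")[170:330,330:450];t=cv2.imread("pics/top3.png")[190:310,180:290]
cv2.imwrite("pics/z5.png",cv2.hconcat([cv2.resize(s,(420,560)),cv2.resize(t,(380,560))]))
print(get_obs()["time_s"])
```

```text
0.161 0.1621 [-10.87  -0.93  17.3 ] 9.46
11.675
```

View pics/z5.png

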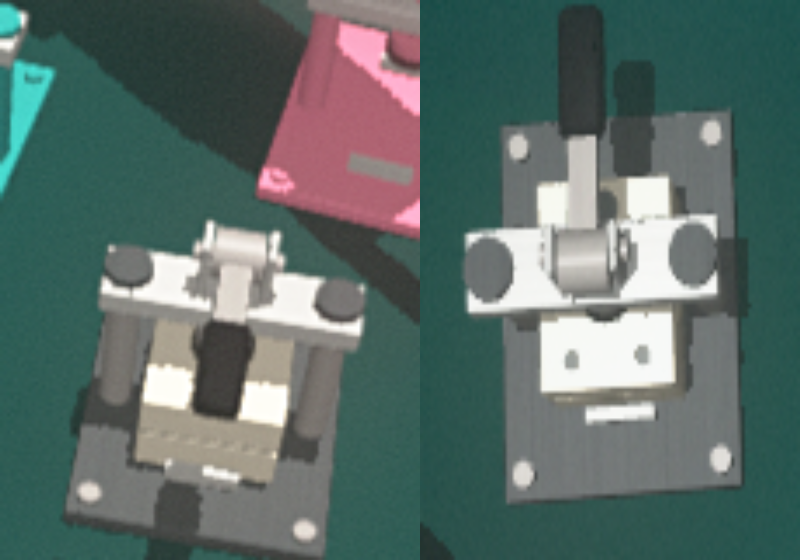

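View pics/scene3.png

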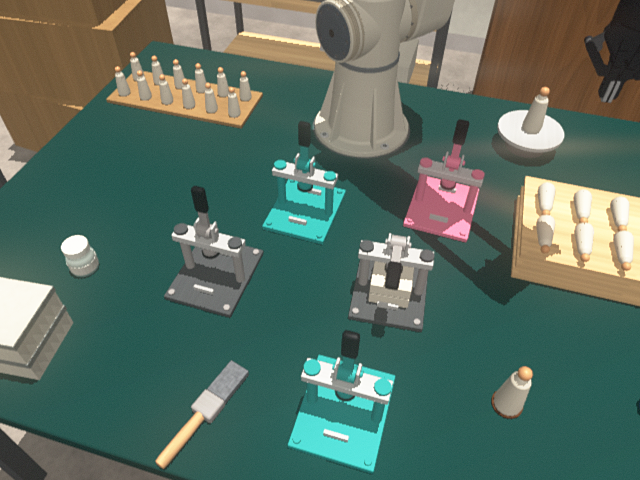

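The lever lies flat along press +x in both views, with its grip at about scene (394,275). The spare lever is still up at about (200,199). I'll check the closed height by triangulation.

Run:
```python
from h import *
d=pickle.load(open("d3.pkl","rb"))
c={}
for n,b in(("top",(205,180,255,222)),("scene",(380,255,410,295))):
    f=d[n]["frame"].astype(int);m=((f.max(2)<75)&(f[...,1]-f[...,0]<14)).astype(np.uint8)
    m=cv2.morphologyEx(m,cv2.MORPH_OPEN,np.ones((3,3)))
    bl,_=blobs(m,b,40);print(n,[(x[0].tolist(),x[1].tolist()) for x in bl]); c[n]=max(bl,key=lambda x:x[1][4])[0]
# ends in top
p,e=tri(d["top"],c["top"],d["scene"],c["scene"]);v=p-PIV
X=np.array([np.cos(YAW),np.sin(YAW),0]);print(p.round(4),e,"r",np.hypot(v@X,v[2]),"q",np.arctan2(v@X,v[2]))
```

```text
top [([226.0, 205.3], [220, 192, 14, 27, 330]), ([240.1, 218.0], [235, 215, 11, 7, 72])]
scene [([392.8, 275.0], [385, 262, 17, 27, 349])]
[0.5782 0.1868 0.139 ] 0.0008143664903621922 r 0.07233957590287599 q 1.584145450875404
```

```bash
python3 -c "
from workcell import hand_in,get_obs
print(get_obs()['time_s'],get_obs()['wrist_force']);print(hand_in())"
```

```text
11.675 [-0.23956203 -0.06835647  0.29803533]
the job is handed in; nothing more can be done
None
```

I clamped the press that holds the mould. I pushed its lever over with the closed fingers along its arc, then pressed it lightly onto its stop, and handed in at 11.7 s.

- **Lever closed:** with the arm clear, both camera views put the lever at about 1.58 rad. The stop is at 1.6, and the difference is within measuring error. The grip centre stood 72 mm from the pivot against 72.5 mm expected, and the two rays missed each other by 0.8 mm.
- **Other presses:** the last scene picture shows the empty press's lever still upright and the pink and turquoise presses unmoved. Nothing had fallen off the work surface.
- **Forces:** the largest wrist force I read was about 20 N, during the final press on the stop.

**Checks that disagreed:**
- The press's closing direction was not clear from the pictures, so I found it with a gentle trial push. The spring's soft, rising resistance confirmed it.
- The base screws measured about 17–18 mm high, against the 12 mm base. I put that down to the screw heads, and it did not affect the job.
- The fingers met the lever about 9 mm later than the pad width suggested. I allowed for that in the path.

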